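Tip a lock cylinder from its organiser bin

TASK

The customer's brass lock cylinder is in the red bin of the wooden organiser on the key-shop counter. Lift the red bin straight up out of the frame, tip it so that the cylinder rolls out into the green tray, and then stand the empty red bin upright on the bare counter and let go. Leave the blue bin in its place.

Things in the scene. Friction and masses are not known exactly. Their poses are not given: they have to be found in the camera images.
- red_bin: Red insert bin, 100 (x) by 60 (y) mm, walls 50 high, 0.15 kg; origin: centre of underside, z up. Grip tab at its +x end: x 36 to 50, y -18 to 18, z 50 to 95. Floor slopes up 20 degrees from z 4 at x 36 to an open spout at x -50, z 35. Tipped spout down, the cylinder rolls out past 20 degrees, surely by 50. Starts in a bay of a fixed frame, underside 12 mm up, 2 mm play, spout to the robot within 15 degrees.
- brass_cylinder: Round brass lock cylinder, 24 mm diameter, 42 mm long along its y; origin at its middle; about 0.14 kg. It starts in the red bin, lying across it (along the bin's y) against the tab end, and rolls freely.
- tray: Green steel tray, fixed on the counter left or right of the frame: 220 (x) by 190 (y) mm outside, walls 4 thick, rim 45 high, inner floor at 8; origin: centre of underside, z up. To stand the bin on: the counter (z 0) right ahead of the robot, x 0.36 to 0.49 m, y -0.12 to 0.12 m, is always bare.
- blue_bin: Blue bin, the same shape as the red one, with a steel cylinder in it; stays in its bay. The fixed wooden frame around the bins is 114 mm along their x, 212 along their y, its top 52 mm over the counter, with three bays 69 mm apart along y; a flat grey block fills the third.
Mind the look-alikes: they are no part of the job. Of the things like the red_bin, leave any that is purple; of the rest the larger one is meant. Of the things that look like the brass_cylinder, the larger one is meant.

How it is judged:
By the outcome, as a careful person would: the job done as asked, in the order asked, and still so for the second after the job is handed in, with the robot touching nothing.
It also fails if it takes over 58 s, if anything falls off the work surface, if the arm or the gripper's body presses on something with over 40 N, if the wrist force passes 120 N, or if a joint passes its speed limit or range.

ROBOT

A 6-joint arm with a two-finger parallel gripper is mounted at the origin on the work surface. World frame = base frame: x ahead of the robot, y to its left, z up, the work surface at z = 0. Lengths are in m, angles in rad, forces in N, time in s.
With the tool pointing down it reaches from about 0.375 to 0.9 m from the base axis. Payload 3.1 kg.
Tool frame: the origin (TCP) lies on the centre line of the jaws, within the pads' length; the fingertips stand 17 mm ahead of it and the grasp point (between the pads) lies 2 mm behind it; x points along the fingers, y is the direction in which the jaws open and shut, and the axes are right-handed (so a half turn about x gives the same grasp; the last joint's range is limited). The gripper opens to 85 mm and grips with 20 to 120 N. Pads are 22 mm wide; open, the fingers measure 114 mm over their backs; the gripper's body (76 mm by 85 mm) begins 54 mm behind the grasp point. The pads swing forward as they close: fully open they stand 13 mm farther back than shut.
Start: joints at [0.921, 0.527, 1.433, -0, 1.181, -0.178], TCP at [0.283, 0.557, 0.248] pointing down, gripper open.
Joint ranges: [-3.08, 3.08], [-0.75, 2.2], [0.22, 2.44], [-1.43, 4.57], [0, 2.65], [-2.85, 2.85]. Speed limits (rad/s): [2.79, 2.79, 3.14, 3.14, 3.14, 3.14].

INTERFACE

Orientations are given as a unit quaternion [x, y, z, w].
In Python, from station import sensors, imaging, order, finder gives the robot as it stands.
- The arm moves only by the tool apply_moves, never from a script. Its argument "moves" is a list of rows, each an object of numbers: "x", "y", "z": the shift along the tool's x, y, z in m; "ax", "ay", "az": the turn, a rotation vector about the tool's x, y, z in degrees. A call has 1 to 10 rows; each row shifts and turns the pose as measured when the row begins, along the tool's axes as they then stand; what a row does not reach is not made up. A row lasts 1/12 s, in which the tool goes at most 41.7 mm and 7.16 degrees, less where a joint would pass 70% of its speed; a pose out of reach is approached as far as the arm can. A call is refused whole if a number of a shift passes 0.0417 or a number of a turn 7.16, either way. A call with a gripper value outside its range is refused whole. "fingers" is the closure, from -1 (fully open) to 1 (shut), so that 0 is half open, set as the call begins (left out, the last holds). The fingers move at their own pace and stop on an object; "squeeze" is the grip in N (left out, the last holds). Time passes only in rows, so rows that do not move let the fingers close. It gives the time, the measured TCP pose, the force and the opening at its end, in the units of the state.
- sensors.sense(): the state, without advancing time (a new reading comes with each control period).
- imaging.snapshot(name): name is "side" or "top"; returns the picture (400x640x3 uint8, red, green, blue); there is no depth.
- imaging.camera_info(name): a dict with "intrinsics" (3x3 intrinsics, pixels), "k1" (the pictures are not rectified: a ray, as slopes to the right and down, at radius r is drawn at 1 + k1 r^2 times it, then the intrinsics apply), "world_from_camera" (4x4, takes a point from camera to world coordinates). Camera axes: x right, y down, z forward; pixel columns grow to the right and rows downward; lengths in m; the calibration is good to about 2 mm. A picture is of the moment at which its call begins. camera_info takes no time and is no camera call.
- order.sign_off(): hands the job in, once; it reports no verdict.
Trained networks look in the newest picture that a camera, given by its name, has taken for a name from the list of things; names that differ only in an ending like _2 or _b are one class to them, and where a whole thing is asked for, a point or a joint stands for the part that bears it (a point fixed in the world has none). Each returns a list of dicts, best first, with "p" (0 to 1); they miss things now and then, are a little off and sometimes report something else, mostly with a low value. They report only what shows in the picture. A call takes as long as a camera call. They do not tell look-alikes from the thing itself.
- finder.recognise(thing, camera): "at" ([x, y, z] in m, in world coordinates, good to about 4 mm: the middle of the surface that is visible of it).
- finder.cut_out(thing, camera): "pixels" (400x640 bool, what is visible of it).
- finder.mark_of(thing, camera): "at" ([x, y, z] in m, in world coordinates, good to about 4 mm: a listed point, or the origin of a listed thing).
The state is a dict: "t": time; "q": joint angles; "qd": joint speeds; "tau": joint torques, N m; "tcp_pos": TCP position; "tool_rot": TCP orientation; "force": force on the tool from outside, world axes, zero at the start; "ft_torque": the same for the moment, N m; "finger_gap": opening from 0.0 (shut) to 1.0 (fully open).
Only numpy, scipy, OpenCV 4.12 (cv2) and the standard library are available. Lean on these libraries where they do the work, as an engineer would, in place of code of your own. Each camera call takes 0.05 s, during which the arm holds its last target. There are 200 camera calls.

## Working session

There is one attempt and no reset: what is moved stays moved. The work goes in short steps, Python scripts to look and compute and a tool call to move; the robot and the scene stay as the last step left them, time stands still between calls to the robot, and variables do not carry over. Pictures are saved under pics/ and viewed, about 8 in all and at most 12, crops included, and the job is handed in when it is done.

Besides the shell and the picture viewer there is one more tool, called after "Call:" by a JSON object that holds its "op" and its "data", one argument or row to a line. apply_moves: Moves the arm, as the interface text tells. Its arguments: {"type":"object","properties":{"moves":{"type":"array","items":{"type":"object","properties":{"x":{"type":"number"},"y":{"type":"number"},"z":{"type":"number"},"ax":{"type":"number"},"ay":{"type":"number"},"az":{"type":"number"}}}},"fingers":{"type":"number"},"squeeze":{"type":"number"}},"required":["moves"]}

```bash
mkdir -p pics
cat > h.py <<'E'
import numpy as np, cv2
from station import sensors, imaging, order, finder
from scipy.spatial.transform import Rotation as R
def proj(n,P):
    c=imaging.camera_info(n);T=np.linalg.inv(np.array(c["world_from_camera"]));P=np.atleast_2d(P)
    p=P@T[:3,:3].T+T[:3,3];s=p[:,:2]/p[:,2:];s=s*(1+c["k1"]*(s**2).sum(1,keepdims=True))
    K=np.array(c["intrinsics"]);return s@K[:2,:2].T+K[:2,2]
def pix(n,uv,z):
    c=imaging.camera_info(n);K=np.array(c["intrinsics"]);T=np.array(c["world_from_camera"])
    d=(np.atleast_2d(uv)-K[:2,2])/[K[0,0],K[1,1]];s=d.copy()
    for _ in range(20): s=d/(1+c["k1"]*(s**2).sum(1,keepdims=True))
    r=np.c_[s,np.ones(len(s))]@T[:3,:3].T;o=T[:3,3];return o+r*((z-o[2])/r[:,2:])
def snap(n,f):
    im=imaging.snapshot(n);cv2.imwrite(f"pics/{f}.png",im[:,:,::-1]);return im
E
python3 - <<'E'
from h import *
a=snap("top","top0");b=snap("side","side0")
cv2.imwrite("pics/both0.png",cv2.resize(np.vstack([a,b])[:,:,::-1],(480,600),interpolation=cv2.INTER_AREA))
for t in ["red_bin","brass_cylinder","tray","blue_bin"]:
  for n in ["top","side"]:
    for m in ["recognise","mark_of"]:
      for d in getattr(finder,m)(t,n)[:4]:
        print(t,n,m,round(d["p"],2),np.round(d["at"],3),proj(n,d["at"]).round()[0])
s=sensors.sense();print(s)
for n in["top","side"]:print(imaging.camera_info(n))
E
```

```text
red_bin top recognise 0.96 [ 0.611 -0.055  0.042] [340. 201.]
red_bin top recognise 0.86 [ 0.708 -0.17   0.021] [381. 166.]
red_bin top recognise 0.65 [0.786 0.105 0.026] [279. 140.]
red_bin top mark_of 0.73 [0.785 0.105 0.002] [280. 142.]
red_bin top mark_of 0.66 [ 0.616 -0.058  0.009] [341. 201.]
red_bin top mark_of 0.57 [ 0.709 -0.17   0.004] [380. 167.]
red_bin side recognise 0.81 [ 0.622 -0.05   0.056] [344. 208.]
red_bin side recognise 0.68 [0.787 0.077 0.03 ] [393. 168.]
red_bin side recognise 0.62 [ 0.708 -0.174  0.022] [407. 253.]
red_bin side mark_of 0.84 [ 0.613 -0.06   0.012] [342. 227.]
red_bin side mark_of 0.77 [ 0.71  -0.17  -0.001] [405. 259.]
red_bin side mark_of 0.71 [ 0.782  0.106 -0.002] [385. 172.]
brass_cylinder top recognise 0.59 [ 0.63  -0.055  0.046] [340. 194.]
brass_cylinder top recognise 0.54 [ 0.62  -0.17   0.012] [381. 198.]
brass_cylinder top recognise 0.46 [ 0.499 -0.336  0.01 ] [445. 241.]
brass_cylinder top mark_of 0.62 [ 0.635 -0.058  0.036] [341. 193.]
brass_cylinder top mark_of 0.43 [ 0.623 -0.172  0.008] [382. 198.]
brass_cylinder side recognise 
[... 1455 characters left out ...]
0224705 , -0.9950883 ,  0.09640718,  0.50751513],
       [-0.99964823,  0.02372247,  0.01185974, -0.00539096],
       [-0.01408851, -0.09610678, -0.99527132,  1.04732246],
       [ 0.        ,  0.        ,  0.        ,  1.        ]])}
{'intrinsics': array([[437.87293321,   0.        , 321.82163305],
       [  0.        , 437.87293321, 194.99975161],
       [  0.        ,   0.        ,   1.        ]]), 'k1': -0.022662198389869843, 'world_from_camera': array([[ 0.95851682, -0.1910045 ,  0.21157217,  0.3913524 ],
       [-0.28489404, -0.61856758,  0.7322633 , -0.6799742 ],
       [-0.00899389, -0.76216234, -0.64732347,  0.66008601],
       [ 0.        ,  0.        ,  0.        ,  1.        ]])}
```

View pics/top0.png

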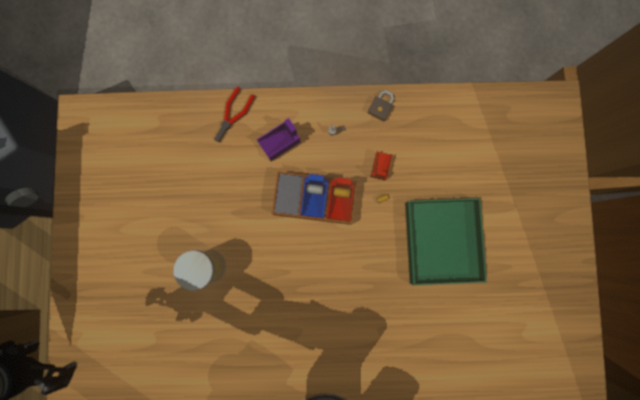

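View pics/side0.png

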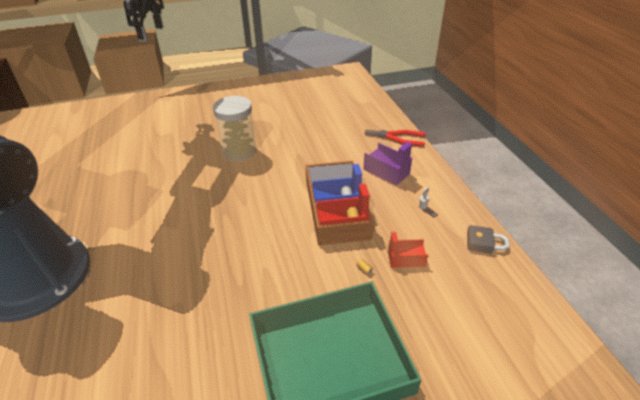

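The candidates for the red bin in the top view are the red bin in the frame (341,200), a small loose red one (381,166) and a purple one (280,141). For the cylinder they are the one in the red bin (341,193) and a small loose one (382,198). I choose the framed bin and the cylinder inside it. Next I'll fit the pose and check the choice with an overlay crop.

```bash
cat >> h.py <<'E'
def box(x0,x1,y0,y1,z0,z1): return np.array([[x,y,z] for x in(x0,x1) for y in(y0,y1) for z in(z0,z1)])/1e3
PARTS=[box(-50,50,-30,30,35,50)[:0],box(36,50,-18,18,50,95)]
BODY=np.array([[-50,-30,0],[-50,30,0],[50,-30,0],[50,30,0],[50,-30,50],[50,30,50],[-50,-30,50],[-50,30,50]])/1e3
TAB=PARTS[1]
def place(P,x,y,z,yaw): return P@R.from_euler("z",yaw).as_matrix().T+[x,y,z]
def sil(n,P3s,S=4):
    m=np.zeros((400*S,640*S),np.uint8)
    for P in P3s:
        h=cv2.convexHull((proj(n,P)*S+S/2).astype(np.int32));cv2.fillConvexPoly(m,h,1)
    return m
def lines(img,n,P,S,o,col):
    E=[(0,1),(2,3),(4,5),(6,7),(0,2),(1,3),(4,6),(5,7),(0,4),(1,5),(2,6),(3,7)]
    q=((proj(n,P)-o)*S).astype(int)
    for a,b in E: cv2.line(img,tuple(map(int,q[a])),tuple(map(int,q[b])),col,1)
E
cat > fit.py <<'E'
from h import *
from scipy.optimize import minimize
M={}
for n in["top","side"]:
    snap(n,"f_"+n)
    im=cv2.imread(f"pics/f_{n}.png"); hsv=cv2.cvtColor(im,cv2.COLOR_BGR2HSV)
    for t,ref in(("red_bin",[.616,-.058,.05]),("blue_bin",[.628,.014,.05])):
        c=proj(n,ref)[0];best=None
        for d in finder.cut_out(t,n):
            p=d["pixels"];v,u=np.nonzero(p);e=np.hypot(u.mean()-c[0],v.mean()-c[1])
            if best is None or e<best[0]: best=(e,p)
        print(n,t,best and (round(best[0],1),best[1].sum()))
        M[n,t]=best[1]
def above(n,x,y,z,yaw):
    # visible: rim surface (z 50) + tab
    top=box(-50,50,-30,30,38 if n=="side" else 44,50); return sil(n,[place(top,x,y,z,yaw),place(TAB,x,y,z,yaw)],2)
def cost(v):
    s=0
    for t,off in(("red_bin",0),("blue_bin",.069)):
        x,y,yaw=v;yy=yaw/10
        X=x-np.sin(yy)*off;Y=y+np.cos(yy)*off
        for n in["top","side"]:
            if t=="blue_bin" and n=="side": continue
            a=above(n,X,Y,.012,yy);b=cv2.resize(M[n,t].astype(np.uint8),None,fx=2,fy=2,interpolation=0)
            s+=1-(a&b).sum()/(a|b).sum()
    return s
best=min((minimize(cost,[.616,-.058,w],method="Nelder-Mead",options=dict(initial_simplex=np.array([[.616,-.058,w],[.626,-.058,w],[.616,-.05,w],[.616,-.058,w+.8]]))) for w in(-2,-1,0)),key=lambda r:r.fun)
x,y,yaw=best.x;yaw/=10;print(best.fun,x,y,np.degrees(yaw))
print("tab centre",place(np.array([[.043,0,.072]]),x,y,.012,yaw))
out=[]
for n,o in(("top",[270,150]),("side",[300,140])):
    im=cv2.imread(f"pics/f_{n}.png")[o[1]:o[1]+110,o[0]:o[0]+130];im=cv2.resize(im,None,fx=5,fy=5,interpolation=cv2.INTER_CUBIC)
    raw=im.copy()
    for off,c in((0,(0,255,255)),(.069,(255,255,0))):
        X=x-np.sin(yaw)*off;Y=y+np.cos(yaw)*off
        lines(im,n,place(TAB,X,Y,.012,yaw),5,np.array(o)-.5,c)
        lines(im,n,place(box(-50,50,-30,30,49,50),X,Y,.012,yaw),5,np.array(o)-.5,c)
    X=x-np.sin(yaw)*.069;Y=y+np.cos(yaw)*.069
    lines(im,n,place(box(-57,57,-106,106,51,52),X,Y,0,yaw),5,np.array(o)-.5,(255,255,255))
    out.append(im[:,:650])
im=np.vstack(out);cv2.imwrite("pics/fit.png",cv2.resize(im,(355,600)) if 0 else np.hstack([cv2.resize(k,(400,338),interpolation=cv2.INTER_AREA) for k in out]))
E
python3 fit.py
```

```text
top red_bin (np.float64(1.9), np.int64(832))
top blue_bin (np.float64(2.6), np.int64(792))
side red_bin (np.float64(5.0), np.int64(1251))
side blue_bin (np.float64(4.8), np.int64(938))
0.5269394774164784 0.6123497338402051 -0.054328201955812824 -8.380884346580286
tab centre [[ 0.65489054 -0.06059558  0.084     ]]
```

View pics/fit.png

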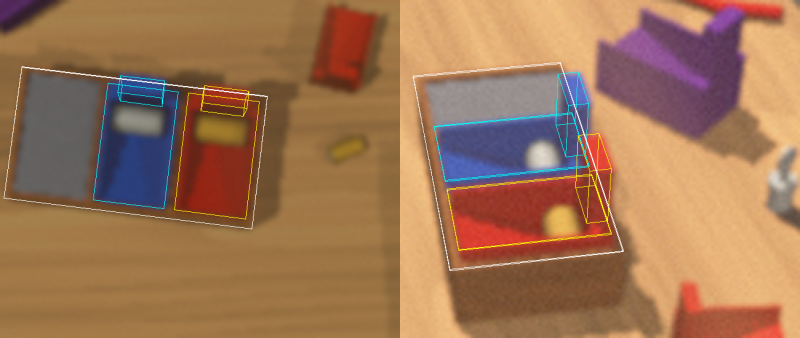

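The overlay fits in both views: the red rim and tab edges match, yaw is about -8.4°, and the brass cylinder lies at the tab end of the large red bin. Next I'll plan the approach.

```bash
cat >> h.py <<'E'
def rot(xaxis,yaxis):
    x=np.array(xaxis,float);x/=np.linalg.norm(x);y=np.array(yaxis,float);y-=x*(x@y);y/=np.linalg.norm(y)
    return R.from_matrix(np.c_[x,y,np.cross(x,y)])
def rows(p,Rt,n,show=True):
    s=sensors.sense();p0=s["tcp_pos"];r0=R.from_quat(s["tool_rot"]);p=np.array(p)
    w=(r0.inv()*Rt).as_rotvec()
    print("dp",np.round(p-p0,3),"in tool",np.round(r0.inv().apply(p-p0)*1e3,1),"rv",np.round(np.degrees(w),1))
    for k in range(n):
        r=r0*R.from_rotvec(w*k/n); d=r.inv().apply((p-p0)/n)
        if show: print(k,np.round(d,4),np.round(np.degrees(w/n),2))
E
python3 - <<'E'
from h import *
yaw=np.radians(-8.4);bx=np.array([np.cos(yaw),np.sin(yaw),0])
s=sensors.sense();print(R.from_quat(s["tool_rot"]).as_matrix().round(3))
for sg in(1,-1): rows([.655,-.061,.30],rot([0,0,-1],sg*bx),16,True)
j=pix("top",[[193,270],[193,252]],.12);print(j)
E
```

```text
[[ 0.     0.454  0.891]
 [-0.     0.891 -0.454]
 [-1.     0.     0.   ]]
dp [ 0.372 -0.618  0.052] in tool [ -51.7 -382.3  611.4] rv [71.4  0.  -0. ]
0 [-0.0032 -0.0239  0.0382] [ 4.46  0.   -0.  ]
1 [-0.0032 -0.0208  0.04  ] [ 4.46  0.   -0.  ]
2 [-0.0032 -0.0177  0.0415] [ 4.46  0.   -0.  ]
3 [-0.0032 -0.0144  0.0427] [ 4.46  0.   -0.  ]
4 [-0.0032 -0.011   0.0437] [ 4.46  0.   -0.  ]
5 [-0.0032 -0.0076  0.0444] [ 4.46  0.   -0.  ]
6 [-0.0032 -0.0041  0.0449] [ 4.46  0.   -0.  ]
7 [-0.0032 -0.0006  0.0451] [ 4.46  0.   -0.  ]
8 [-0.0032  0.0029  0.045 ] [ 4.46  0.   -0.  ]
9 [-0.0032  0.0064  0.0446] [ 4.46  0.   -0.  ]
10 [-0.0032  0.0099  0.044 ] [ 4.46  0.   -0.  ]
11 [-0.0032  0.0132  0.0431] [ 4.46  0.   -0.  ]
12 [-0.0032  0.0166  0.0419] [ 4.46  0.   -0.  ]
13 [-0.0032  0.0198  0.0405] [ 4.46  0.   -0.  ]
14 [-0.0032  0.0229  0.0388] [ 4.46  0.   -0.  ]
15 [-0.0032  0.0258  0.0369] [ 4.46  0.   -0.  ]
dp [ 0.372 -0.618  0.052] in tool [ -51.7 -382.3  611.4] rv [-108.6    0.     0. ]
0 [-0.0032 -0.0239  0.0382] [-6.79  0.    0.  ]
1 [-0.0032 -0.0282  0.0351] [-6.79  0.    0.  ]
2 [-0.0032 -0.0322  0.0315] [-6.79  0.    0.  ]
3 [-0.0032 -0.0357  0.0275] [-6.79  0.    0.  ]
4 [-0.0032 -0.0387  0.0231] [-6.79  0.    0.  ]
5 [-0.0032 -0.0412  0.0184] [-6.79  0.    0.  ]
6 [-0.0032 -0.043   0.0134] [-6.79  0.    0.  ]
7 [-0.0032 -0.0443  0.0082] [-6.79  0.    0.  ]
8 [-0.0032 -0.045   0.0029] [-6.79  0.    0.  ]
9 [-0.0032 -0.045  -0.0024] [-6.79  0.    0.  ]
10 [-0.0032 -0.0444 -0.0077] [-6.79  0.    0.  ]
11 [-0.0032 -0.0432 -0.0129] [-6.79  0.    0.  ]
12 [-0.0032 -0.0413 -0.0179] [-6.79  0.    0.  ]
13 [-0.0032 -0.0389 -0.0227] [-6.79  0.    0.  ]
14 [-0.0032 -0.036  -0.0271] [-6.79  0.    0.  ]
15 [-0.0032 -0.0325 -0.0312] [-6.79  0.    0.  ]
[[0.4451287  0.30803689 0.12      ]
 [0.4883386  0.30831622 0.12      ]]
```

Call:
{"op": "apply_moves", "data": {
  "moves": [
    {"x": -0.035},
    {"x": -0.035, "ax": 4},
    {"x": -0.01, "y": -0.021, "z": 0.034, "ax": 5},
    {"y": -0.018, "z": 0.036, "ax": 5},
    {"y": -0.014, "z": 0.037, "ax": 5},
    {"y": -0.011, "z": 0.038, "ax": 5},
    {"y": -0.008, "z": 0.039, "ax": 5},
    {"y": -0.004, "z": 0.04, "ax": 5},
    {"z": 0.04, "ax": 5},
    {"y": 0.003, "z": 0.04, "ax": 5}
  ],
  "fingers": -1,
  "squeeze": 60
}}

```text
schema error: expected keys x, y, z, ax, ay, az
```

Run:
```python
from h import *
yaw=np.radians(-8.4);bx=np.array([np.cos(yaw),np.sin(yaw),0])
rows([.655,-.061,.20],rot([0,0,-1],bx),10)
```

```text
dp [ 0.372 -0.618 -0.048] in tool [  48.3 -382.3  611.4] rv [71.4  0.  -0. ]
0 [ 0.0048 -0.0382  0.0611] [ 7.14  0.   -0.  ]
1 [ 0.0048 -0.0303  0.0654] [ 7.14  0.   -0.  ]
2 [ 0.0048 -0.022   0.0687] [ 7.14  0.   -0.  ]
3 [ 0.0048 -0.0132  0.0709] [ 7.14  0.   -0.  ]
4 [ 0.0048 -0.0043  0.072 ] [ 7.14  0.   -0.  ]
5 [0.0048 0.0047 0.072 ] [ 7.14  0.   -0.  ]
6 [0.0048 0.0136 0.0708] [ 7.14  0.   -0.  ]
7 [0.0048 0.0223 0.0686] [ 7.14  0.   -0.  ]
8 [0.0048 0.0306 0.0653] [ 7.14  0.   -0.  ]
9 [0.0048 0.0385 0.061 ] [ 7.14  0.   -0.  ]
```

All six keys are needed in every row.

Call:
{"op": "apply_moves", "data": {
  "moves": [
    {"x": -0.035, "y": 0, "z": 0, "ax": 0, "ay": 0, "az": 0},
    {"x": -0.035, "y": 0, "z": 0, "ax": 4, "ay": 0, "az": 0},
    {"x": -0.01, "y": -0.021, "z": 0.034, "ax": 5, "ay": 0, "az": 0},
    {"x": 0, "y": -0.018, "z": 0.036, "ax": 5, "ay": 0, "az": 0},
    {"x": 0, "y": -0.014, "z": 0.037, "ax": 5, "ay": 0, "az": 0},
    {"x": 0, "y": -0.011, "z": 0.038, "ax": 5, "ay": 0, "az": 0},
    {"x": 0, "y": -0.008, "z": 0.039, "ax": 5, "ay": 0, "az": 0},
    {"x": 0, "y": -0.004, "z": 0.04, "ax": 5, "ay": 0, "az": 0},
    {"x": 0, "y": 0, "z": 0.04, "ax": 5, "ay": 0, "az": 0},
    {"x": 0, "y": 0.003, "z": 0.04, "ax": 5, "ay": 0, "az": 0}
  ],
  "fingers": -1,
  "squeeze": 60
}}

```text
t: 2.03
tcp_pos: [0.4321, 0.2706, 0.3324]
tool_rot: [0.418, 0.571, -0.414, 0.572]
force: [1.0, 0.4, 0.3]
finger_gap: 1.0
```

Run:
```python
from h import *
yaw=np.radians(-8.4);bx=np.array([np.cos(yaw),np.sin(yaw),0])
rows([.655,-.061,.20],rot([0,0,-1],bx),10)
```

```text
dp [ 0.223 -0.332 -0.132] in tool [132.  109.2 384.4] rv [26.3 -0.2 -0.3]
0 [0.0132 0.0109 0.0384] [ 2.63 -0.02 -0.03]
1 [0.0132 0.0127 0.0379] [ 2.63 -0.02 -0.03]
2 [0.0132 0.0144 0.0373] [ 2.63 -0.02 -0.03]
3 [0.0132 0.0161 0.0366] [ 2.63 -0.02 -0.03]
4 [0.0132 0.0178 0.0358] [ 2.63 -0.02 -0.03]
5 [0.0132 0.0194 0.0349] [ 2.63 -0.02 -0.03]
6 [0.0132 0.021  0.034 ] [ 2.63 -0.02 -0.03]
7 [0.0132 0.0226 0.033 ] [ 2.63 -0.02 -0.03]
8 [0.0132 0.0241 0.0319] [ 2.63 -0.02 -0.03]
9 [0.0132 0.0255 0.0308] [ 2.63 -0.02 -0.03]
```

Call:
{"op": "apply_moves", "data": {
  "moves": [
    {"x": 0, "y": 0.011, "z": 0.038, "ax": 2.8, "ay": 0, "az": 0},
    {"x": 0.005, "y": 0.013, "z": 0.038, "ax": 2.8, "ay": 0, "az": 0},
    {"x": 0.01, "y": 0.014, "z": 0.037, "ax": 2.8, "ay": 0, "az": 0},
    {"x": 0.015, "y": 0.016, "z": 0.037, "ax": 2.8, "ay": 0, "az": 0},
    {"x": 0.015, "y": 0.018, "z": 0.036, "ax": 2.8, "ay": 0, "az": 0},
    {"x": 0.015, "y": 0.019, "z": 0.035, "ax": 2.8, "ay": 0, "az": 0},
    {"x": 0.015, "y": 0.021, "z": 0.034, "ax": 2.8, "ay": 0, "az": 0},
    {"x": 0.015, "y": 0.023, "z": 0.033, "ax": 2.8, "ay": 0, "az": 0},
    {"x": 0.015, "y": 0.024, "z": 0.032, "ax": 2.8, "ay": 0, "az": 0},
    {"x": 0.01, "y": 0.026, "z": 0.031, "ax": 2, "ay": 0, "az": 0}
  ]
}}

```text
t: 2.87
tcp_pos: [0.6455, -0.0677, 0.2264]
tool_rot: [0.552, 0.448, -0.539, 0.452]
force: [-0.2, 0.6, -0.1]
finger_gap: 0.998
```

Run:
```python
from h import *
yaw=np.radians(-8.4);bx=np.array([np.cos(yaw),np.sin(yaw),0])
rows([.655,-.061,.16],rot([0,0,-1],bx),4)
```

```text
dp [ 0.01   0.007 -0.066] in tool [66.6  7.  -7.7] rv [-2.6 -0.6 -1. ]
0 [ 0.0167  0.0017 -0.0019] [-0.64 -0.14 -0.25]
1 [ 0.0166  0.0018 -0.0019] [-0.64 -0.14 -0.25]
2 [ 0.0166  0.0019 -0.002 ] [-0.64 -0.14 -0.25]
3 [ 0.0166  0.002  -0.002 ] [-0.64 -0.14 -0.25]
```

Call:
{"op": "apply_moves", "data": {
  "moves": [
    {"x": 0.02, "y": 0.002, "z": -0.002, "ax": -0.8, "ay": -0.2, "az": -0.3},
    {"x": 0.02, "y": 0.002, "z": -0.002, "ax": -0.8, "ay": -0.2, "az": -0.3},
    {"x": 0.02, "y": 0.002, "z": -0.002, "ax": -0.8, "ay": -0.2, "az": -0.3},
    {"x": 0.015, "y": 0.002, "z": -0.002, "ax": -0.2, "ay": 0, "az": -0.1},
    {"x": 0, "y": 0, "z": 0, "ax": 0, "ay": 0, "az": 0}
  ]
}}

```text
t: 3.28
tcp_pos: [0.662, -0.0741, 0.1459]
tool_rot: [0.538, 0.456, -0.538, 0.461]
force: [-1.2, -0.8, -0.9]
finger_gap: 1.001
```

Run:
```python
from h import *
yaw=np.radians(-8.4);bx=np.array([np.cos(yaw),np.sin(yaw),0])
rows([.655,-.061,.086],rot([0,0,-1],bx),4)
out=[]
for n,o in(("top",[250,130]),("side",[280,90])):
    snap(n,"g_"+n);im=cv2.imread(f"pics/g_{n}.png")[o[1]:o[1]+150,o[0]:o[0]+150]
    im=cv2.resize(im,(400,400),interpolation=cv2.INTER_CUBIC);S=400/150
    lines(im,n,place(TAB,.6123,-.0543,.012,yaw),S,np.array(o)-.5,(0,255,255))
    p=sensors.sense()["tcp_pos"];q=(proj(n,p)[0]-o)*S;cv2.circle(im,tuple(map(int,q)),4,(0,255,0),1)
    out.append(im)
cv2.imwrite("pics/g.png",np.hstack(out))
```

```text
dp [-0.007  0.013 -0.06 ] in tool [ 59.8  -9.3 -12.1] rv [-0.7  0.3 -0.3]
0 [ 0.0149 -0.0023 -0.003 ] [-0.17  0.06 -0.08]
1 [ 0.0149 -0.0023 -0.003 ] [-0.17  0.06 -0.08]
2 [ 0.015  -0.0023 -0.003 ] [-0.17  0.06 -0.08]
3 [ 0.015  -0.0022 -0.003 ] [-0.17  0.06 -0.08]
```

View pics/g.png

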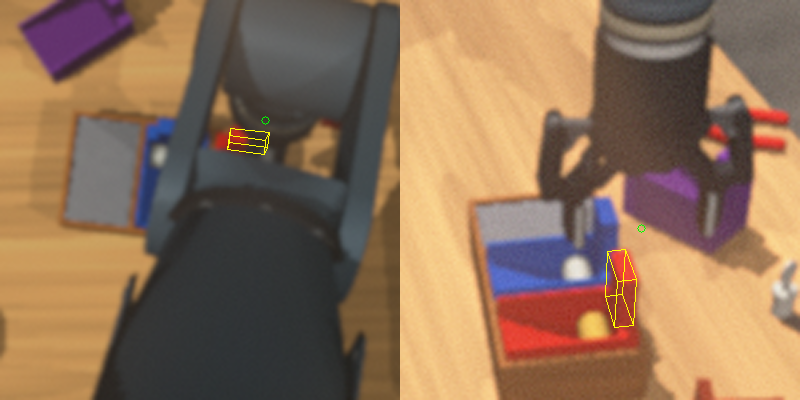

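The side view shows the jaws straddling the tab along the bin's length, about 60 mm above it. I'll correct sideways first, then go down.

Call:
{"op": "apply_moves", "data": {
  "moves": [
    {"x": 0, "y": -0.007, "z": -0.009, "ax": -0.5, "ay": 0.2, "az": -0.2},
    {"x": 0, "y": 0, "z": 0, "ax": 0, "ay": 0, "az": 0},
    {"x": 0, "y": 0, "z": 0, "ax": 0, "ay": 0, "az": 0}
  ]
}}

```text
t: 3.63
tcp_pos: [0.6584, -0.0627, 0.1526]
tool_rot: [0.538, 0.458, -0.533, 0.465]
force: [0.7, -0.7, -0.5]
finger_gap: 1.001
```

Run:
```python
from h import *
yaw=np.radians(-8.4);bx=np.array([np.cos(yaw),np.sin(yaw),0])
rows([.655,-.061,.086],rot([0,0,-1],bx),4)
```

```text
dp [-0.003  0.002 -0.067] in tool [66.5 -4.4 -1.3] rv [-0.1  0.1 -0.7]
0 [ 0.0166 -0.0011 -0.0003] [-0.02  0.02 -0.16]
1 [ 0.0166 -0.001  -0.0003] [-0.02  0.02 -0.16]
2 [ 0.0166 -0.001  -0.0003] [-0.02  0.02 -0.16]
3 [ 0.0166 -0.001  -0.0003] [-0.02  0.02 -0.16]
```

Call:
{"op": "apply_moves", "data": {
  "moves": [
    {"x": 0.012, "y": -0.002, "z": 0, "ax": 0, "ay": 0, "az": -0.4},
    {"x": 0.014, "y": -0.001, "z": 0, "ax": 0, "ay": 0, "az": -0.2},
    {"x": 0.014, "y": -0.001, "z": 0, "ax": 0, "ay": 0, "az": 0},
    {"x": 0.01, "y": 0, "z": 0, "ax": 0, "ay": 0, "az": 0},
    {"x": 0.005, "y": 0, "z": 0, "ax": 0, "ay": 0, "az": 0},
    {"x": 0, "y": 0, "z": 0, "ax": 0, "ay": 0, "az": 0},
    {"x": 0, "y": 0, "z": 0, "ax": 0, "ay": 0, "az": 0}
  ]
}}

```text
t: 4.22
tcp_pos: [0.6552, -0.0613, 0.0952]
tool_rot: [0.536, 0.46, -0.535, 0.464]
force: [-0.5, -0.2, -0.1]
finger_gap: 1.006
```

Run:
```python
from h import *
yaw=np.radians(-8.4);bx=np.array([np.cos(yaw),np.sin(yaw),0])
rows([.655,-.061,.086],rot([0,0,-1],bx),2)
```

```text
dp [-0.     0.    -0.009] in tool [ 9.2 -0.2 -0.3] rv [ 0.   0.1 -0.3]
0 [ 0.0046 -0.0001 -0.0001] [ 0.02  0.07 -0.13]
1 [ 0.0046 -0.0001 -0.0001] [ 0.02  0.07 -0.13]
```

Call:
{"op": "apply_moves", "data": {
  "moves": [
    {"x": 0.006, "y": 0, "z": 0, "ax": 0, "ay": 0, "az": -0.3},
    {"x": 0.003, "y": 0, "z": 0, "ax": 0, "ay": 0, "az": 0},
    {"x": 0, "y": 0, "z": 0, "ax": 0, "ay": 0, "az": 0}
  ]
}}

```text
t: 4.47
tcp_pos: [0.6558, -0.0617, 0.0859]
tool_rot: [-0.534, -0.462, 0.536, -0.463]
force: [0.1, 1.4, 0.1]
finger_gap: 0.997
```

Call:
{"op": "apply_moves", "data": {
  "moves": [
    {"x": 0, "y": 0, "z": 0, "ax": 0, "ay": 0, "az": 0},
    {"x": 0, "y": 0, "z": 0, "ax": 0, "ay": 0, "az": 0},
    {"x": 0, "y": 0, "z": 0, "ax": 0, "ay": 0, "az": 0},
    {"x": 0, "y": 0, "z": 0, "ax": 0, "ay": 0, "az": 0},
    {"x": 0, "y": 0, "z": 0, "ax": 0, "ay": 0, "az": 0},
    {"x": 0, "y": 0, "z": 0, "ax": 0, "ay": 0, "az": 0},
    {"x": 0, "y": 0, "z": 0, "ax": 0, "ay": 0, "az": 0},
    {"x": 0, "y": 0, "z": 0, "ax": 0, "ay": 0, "az": 0}
  ],
  "fingers": 1,
  "squeeze": 50
}}

```text
t: 5.13
tcp_pos: [0.6571, -0.0621, 0.0875]
tool_rot: [0.535, 0.46, -0.535, 0.464]
force: [0.0, -0.3, -1.4]
finger_gap: 0.158
```

The gap is about 13.5 mm, which matches the 14 mm tab. Lifting straight up.

Call:
{"op": "apply_moves", "data": {
  "moves": [
    {"x": -0.006, "y": 0, "z": 0, "ax": 0, "ay": 0, "az": 0},
    {"x": -0.008, "y": 0, "z": 0, "ax": 0, "ay": 0, "az": 0},
    {"x": -0.01, "y": 0, "z": 0, "ax": 0, "ay": 0, "az": 0},
    {"x": -0.01, "y": 0, "z": 0, "ax": 0, "ay": 0, "az": 0},
    {"x": -0.01, "y": 0, "z": 0, "ax": 0, "ay": 0, "az": 0},
    {"x": -0.01, "y": 0, "z": 0, "ax": 0, "ay": 0, "az": 0},
    {"x": -0.01, "y": 0, "z": 0, "ax": 0, "ay": 0, "az": 0},
    {"x": -0.012, "y": 0, "z": 0, "ax": 0, "ay": 0, "az": 0},
    {"x": -0.012, "y": 0, "z": 0, "ax": 0, "ay": 0, "az": 0},
    {"x": -0.01, "y": 0, "z": 0, "ax": 0, "ay": 0, "az": 0}
  ],
  "squeeze": 70
}}

```text
t: 5.97
tcp_pos: [0.6543, -0.061, 0.193]
tool_rot: [-0.534, -0.462, 0.536, -0.462]
force: [0.0, -0.6, -2.7]
finger_gap: 0.149
```

Run:
```python
from h import *
a=snap("side","lift")
cv2.imwrite("pics/liftc.png",cv2.resize(a[60:310,240:480,::-1],(576,600),interpolation=cv2.INTER_CUBIC))
print(sensors.sense()["force"])
a=snap("top","lift_t");ts=[]
for d in finder.cut_out("tray","top")[:1]:
    u=np.argwhere(d["pixels"])[:,::-1].astype(np.float32);r=cv2.minAreaRect(u);print(r,pix("top",cv2.boxPoints(r),.03).round(3))
```

```text
[ 0.52629859  0.35596836 -1.02562357]
((445.17889404296875, 241.7012939453125), (86.53817749023438, 77.1009521484375), 86.53176879882812) [[ 0.61  -0.227  0.03 ]
 [ 0.617 -0.433  0.03 ]
 [ 0.39  -0.433  0.03 ]
 [ 0.382 -0.23   0.03 ]]
```

View pics/liftc.png

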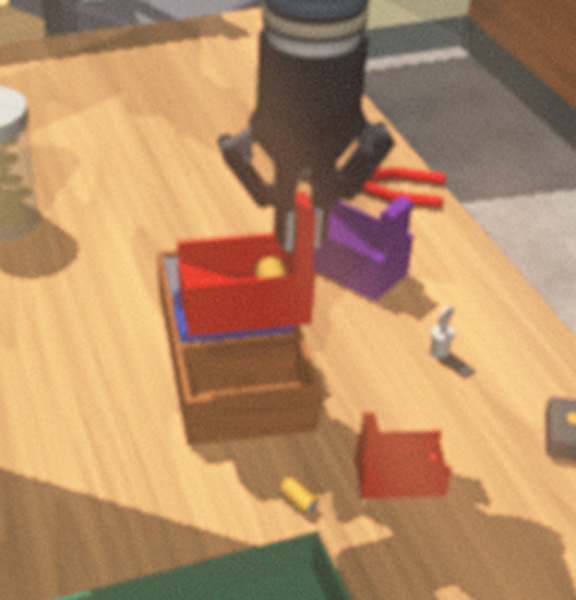

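The bin is clear of the frame with the brass cylinder inside, and the blue bin is still in its bay. Next I'll plan the move over the tray.

```bash
cat >> h.py <<'E'
def byaw(d): return np.array([np.cos(np.radians(d)),np.sin(np.radians(d)),0])
E
python3 - <<'E'
from h import *
rows([.569,-.37,.185],rot([0,0,-1],byaw(-30)),14)
E
```

```text
dp [-0.086 -0.309 -0.008] in tool [  8.6 -40.1 318.1] rv [21.6  0.1 -0. ]
0 [ 0.0006 -0.0029  0.0227] [ 1.54  0.01 -0.  ]
1 [ 0.0006 -0.0023  0.0228] [ 1.54  0.01 -0.  ]
2 [ 0.0006 -0.0016  0.0228] [ 1.54  0.01 -0.  ]
3 [ 0.0006 -0.001   0.0229] [ 1.54  0.01 -0.  ]
4 [ 0.0006 -0.0004  0.0229] [ 1.54  0.01 -0.  ]
5 [0.0006 0.0002 0.0229] [ 1.54  0.01 -0.  ]
6 [0.0006 0.0008 0.0229] [ 1.54  0.01 -0.  ]
7 [0.0006 0.0014 0.0229] [ 1.54  0.01 -0.  ]
8 [0.0006 0.0021 0.0228] [ 1.54  0.01 -0.  ]
9 [0.0006 0.0027 0.0227] [ 1.54  0.01 -0.  ]
10 [0.0006 0.0033 0.0227] [ 1.54  0.01 -0.  ]
11 [0.0006 0.0039 0.0226] [ 1.54  0.01 -0.  ]
12 [0.0006 0.0045 0.0225] [ 1.54  0.01 -0.  ]
13 [0.0006 0.0051 0.0223] [ 1.54  0.01 -0.  ]
```

Call:
{"op": "apply_moves", "data": {
  "moves": [
    {"x": 0, "y": -0.001, "z": 0.01, "ax": 0.7, "ay": 0, "az": 0},
    {"x": 0, "y": -0.002, "z": 0.018, "ax": 1.5, "ay": 0, "az": 0},
    {"x": 0, "y": -0.002, "z": 0.023, "ax": 1.5, "ay": 0, "az": 0},
    {"x": 0, "y": -0.001, "z": 0.025, "ax": 1.7, "ay": 0, "az": 0},
    {"x": 0, "y": -0.001, "z": 0.025, "ax": 1.7, "ay": 0, "az": 0},
    {"x": 0, "y": 0, "z": 0.025, "ax": 1.7, "ay": 0, "az": 0},
    {"x": 0, "y": 0.001, "z": 0.025, "ax": 1.7, "ay": 0, "az": 0},
    {"x": 0, "y": 0.001, "z": 0.025, "ax": 1.7, "ay": 0, "az": 0},
    {"x": 0, "y": 0.002, "z": 0.025, "ax": 1.7, "ay": 0, "az": 0},
    {"x": 0, "y": 0.002, "z": 0.025, "ax": 1.7, "ay": 0, "az": 0}
  ]
}}

```text
t: 6.95
tcp_pos: [0.5827, -0.2845, 0.1824]
tool_rot: [-0.59, -0.388, 0.599, -0.377]
force: [0.1, -0.0, -2.6]
finger_gap: 0.159
```

Run:
```python
from h import *
rows([.569,-.37,.185],rot([0,0,-1],byaw(-30)),6)
```

```text
dp [-0.014 -0.086  0.003] in tool [-2.9 22.9 83.5] rv [5.5 0.2 1.2]
0 [-0.0005  0.0038  0.0139] [0.92 0.03 0.2 ]
1 [-0.0005  0.004   0.0139] [0.92 0.03 0.2 ]
2 [-0.0005  0.0043  0.0138] [0.92 0.03 0.2 ]
3 [-0.0005  0.0045  0.0137] [0.92 0.03 0.2 ]
4 [-0.0005  0.0047  0.0136] [0.92 0.03 0.2 ]
5 [-0.0004  0.0049  0.0136] [0.92 0.03 0.2 ]
```

Call:
{"op": "apply_moves", "data": {
  "moves": [
    {"x": 0, "y": 0.004, "z": 0.018, "ax": 1.2, "ay": 0, "az": 0.3},
    {"x": 0, "y": 0.005, "z": 0.018, "ax": 1.2, "ay": 0, "az": 0.3},
    {"x": 0, "y": 0.005, "z": 0.018, "ax": 1.2, "ay": 0, "az": 0},
    {"x": 0, "y": 0.005, "z": 0.014, "ax": 1, "ay": 0, "az": 0},
    {"x": 0, "y": 0.004, "z": 0.01, "ax": 0.5, "ay": 0, "az": 0},
    {"x": 0.005, "y": 0, "z": 0.005, "ax": 0, "ay": 0, "az": 0},
    {"x": 0.01, "y": 0, "z": 0, "ax": 0, "ay": 0, "az": 0},
    {"x": 0.01, "y": 0, "z": 0, "ax": 0, "ay": 0, "az": 0},
    {"x": 0, "y": 0, "z": 0, "ax": 0, "ay": 0, "az": 0}
  ]
}}

```text
t: 7.7
tcp_pos: [0.5546, -0.3803, 0.1466]
tool_rot: [-0.609, -0.357, 0.62, -0.344]
force: [-0.5, 0.6, -2.8]
finger_gap: 0.157
```

Run:
```python
from h import *
rows([.569,-.37,.16],rot([0,0,-1],byaw(-30)),2)
rows([.569,-.37,.16],rot([0,0,-1],byaw(-30))*R.from_euler("z",50,degrees=True),2)
a=snap("side","pre");print(sensors.sense()["q"].round(2))
cv2.imwrite("pics/prec.png",cv2.resize(a[80:400,160:560,::-1],(600,480),interpolation=cv2.INTER_CUBIC))
```

```text
dp [0.014 0.01  0.013] in tool [-13.6   6.8 -16.2] rv [-0.6  0.2  1.4]
0 [-0.0068  0.0034 -0.0081] [-0.3   0.11  0.7 ]
1 [-0.0067  0.0035 -0.0081] [-0.3   0.11  0.7 ]
dp [0.014 0.01  0.013] in tool [-13.6   6.8 -16.2] rv [-0.5  0.5 51.4]
0 [-0.0068  0.0034 -0.0081] [-0.23  0.23 25.7 ]
1 [-0.0046  0.006  -0.0081] [-0.23  0.23 25.7 ]
[-0.76  0.71  1.37 -0.01  1.08 -0.22]
```

View pics/prec.png

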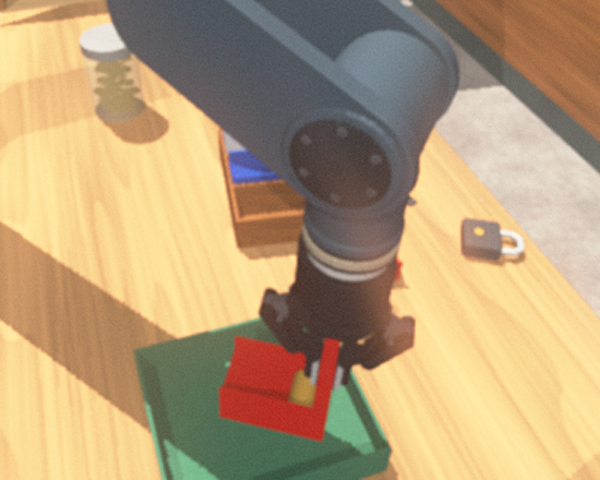

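The bin hangs level over the tray, cylinder inside at about (303,388) in the crop. Now tipping it.

Call:
{"op": "apply_moves", "data": {
  "moves": [
    {"x": -0.007, "y": 0.003, "z": -0.008, "ax": -0.3, "ay": 0, "az": 1},
    {"x": -0.007, "y": 0.003, "z": -0.008, "ax": 0, "ay": 0, "az": 2},
    {"x": 0, "y": 0, "z": 0, "ax": 0, "ay": 0, "az": 3},
    {"x": 0, "y": 0, "z": 0, "ax": 0, "ay": 0, "az": 3},
    {"x": 0, "y": 0, "z": 0, "ax": 0, "ay": 0, "az": 3},
    {"x": 0, "y": 0, "z": 0, "ax": 0, "ay": 0, "az": 3},
    {"x": 0, "y": 0, "z": 0, "ax": 0, "ay": 0, "az": 3},
    {"x": 0, "y": 0, "z": 0, "ax": 0, "ay": 0, "az": 3},
    {"x": 0, "y": 0, "z": 0, "ax": 0, "ay": 0, "az": 3},
    {"x": 0, "y": 0, "z": 0, "ax": 0, "ay": 0, "az": 3}
  ]
}}

```text
t: 8.58
tcp_pos: [0.5802, -0.3559, 0.1713]
tool_rot: [0.677, 0.202, -0.508, 0.493]
force: [0.6, 0.7, -3.8]
finger_gap: 0.155
```

Run:
```python
from h import *
rows([.569,-.37,.16],rot([0,0,-1],byaw(-30))*R.from_euler("z",50,degrees=True),1)
```

```text
dp [-0.011 -0.014 -0.011] in tool [ 8.7 -7.8 17.8] rv [ 0.7 -0.4 22.4]
0 [ 0.0087 -0.0078  0.0178] [ 0.68 -0.41 22.42]
```

Call:
{"op": "apply_moves", "data": {
  "moves": [
    {"x": 0, "y": -0.002, "z": 0.005, "ax": 0, "ay": 0, "az": 3},
    {"x": 0, "y": -0.002, "z": 0.005, "ax": 0, "ay": 0, "az": 3},
    {"x": 0, "y": 0, "z": 0.004, "ax": 0, "ay": 0, "az": 3},
    {"x": 0, "y": 0, "z": 0, "ax": 0, "ay": 0, "az": 3},
    {"x": 0, "y": 0, "z": 0, "ax": 0, "ay": 0, "az": 3},
    {"x": 0, "y": 0, "z": 0, "ax": 0, "ay": 0, "az": 3},
    {"x": 0, "y": 0, "z": 0, "ax": 0, "ay": 0, "az": 3},
    {"x": 0, "y": 0, "z": 0, "ax": 0, "ay": 0, "az": 2},
    {"x": 0, "y": 0, "z": 0, "ax": 0, "ay": 0, "az": 0},
    {"x": 0, "y": 0, "z": 0, "ax": 0, "ay": 0, "az": 0}
  ]
}}

```text
t: 9.42
tcp_pos: [0.5835, -0.3484, 0.1787]
tool_rot: [0.703, 0.127, -0.427, 0.554]
force: [-0.8, 0.1, -1.2]
finger_gap: 0.152
```

Run:
```python
from h import *
rows([.569,-.37,.185],rot([0,0,-1],byaw(-30)),1)
a=snap("side","pour")
cv2.imwrite("pics/pourc.png",cv2.resize(a[160:400,200:500,::-1],(600,480),interpolation=cv2.INTER_CUBIC))
for d in finder.recognise("brass_cylinder","side")[:3]:print(d)
snap("top","pour_t")
for d in finder.recognise("brass_cylinder","top")[:3]:print(d)
```

```text
dp [-0.014 -0.022  0.006] in tool [-7.   2.4 25.7] rv [  2.   -2.1 -42.1]
0 [-0.007   0.0024  0.0257] [  2.    -2.11 -42.11]
{'at': [0.412, -0.2703, 0.0273], 'p': 0.93}
{'at': [0.4107, -0.2644, 0.0298], 'p': 0.63}
{'at': [0.6225, -0.1679, 0.0134], 'p': 0.56}
```

View pics/pourc.png

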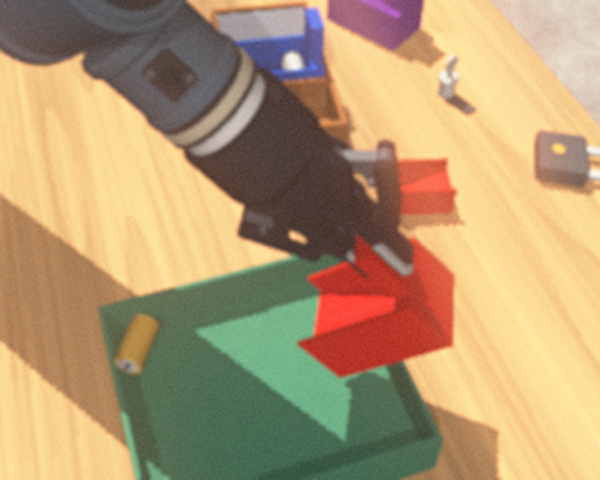

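The cylinder lies in the tray at about (137,343) in the crop, and the red bin is empty. Now I'll raise it and tilt it back.

Call:
{"op": "apply_moves", "data": {
  "moves": [
    {"x": -0.012, "y": 0.011, "z": 0, "ax": 0, "ay": 0, "az": 0},
    {"x": -0.015, "y": 0.013, "z": 0, "ax": 0, "ay": 0, "az": -2},
    {"x": -0.015, "y": 0.012, "z": 0, "ax": 0, "ay": 0, "az": -5},
    {"x": -0.015, "y": 0.01, "z": 0, "ax": 0, "ay": 0, "az": -5},
    {"x": -0.01, "y": 0, "z": 0, "ax": 0, "ay": 0, "az": -5},
    {"x": 0, "y": 0, "z": 0, "ax": 0, "ay": 0, "az": -6},
    {"x": 0, "y": 0, "z": 0, "ax": 0, "ay": 0, "az": -6},
    {"x": 0, "y": 0, "z": 0, "ax": 0, "ay": 0, "az": -6},
    {"x": 0, "y": 0, "z": 0, "ax": 0, "ay": 0, "az": -5},
    {"x": 0, "y": 0, "z": 0, "ax": 0, "ay": 0, "az": -2}
  ]
}}

```text
t: 10.45
tcp_pos: [0.5892, -0.3377, 0.2218]
tool_rot: [0.66, 0.303, -0.527, 0.442]
force: [0.5, -0.2, -1.3]
finger_gap: 0.156
```

Run:
```python
from h import *
rows([.465,0,.20],rot([0,0,-1],byaw(0)),18)
```

```text
dp [-0.124  0.338 -0.022] in tool [ -33.3 -257.  -250.5] rv [-25.6   0.3 -15.7]
0 [-0.0019 -0.0143 -0.0139] [-1.42  0.02 -0.87]
1 [-0.0016 -0.014  -0.0143] [-1.42  0.02 -0.87]
2 [-0.0014 -0.0136 -0.0146] [-1.42  0.02 -0.87]
3 [-0.0012 -0.0133 -0.0149] [-1.42  0.02 -0.87]
4 [-0.001  -0.0129 -0.0153] [-1.42  0.02 -0.87]
5 [-0.0008 -0.0125 -0.0156] [-1.42  0.02 -0.87]
6 [-0.0006 -0.0122 -0.0159] [-1.42  0.02 -0.87]
7 [-0.0004 -0.0118 -0.0162] [-1.42  0.02 -0.87]
8 [-0.0002 -0.0114 -0.0165] [-1.42  0.02 -0.87]
9 [-0.0001 -0.011  -0.0168] [-1.42  0.02 -0.87]
10 [ 0.0001 -0.0105 -0.017 ] [-1.42  0.02 -0.87]
11 [ 0.0003 -0.0101 -0.0173] [-1.42  0.02 -0.87]
12 [ 0.0004 -0.0097 -0.0175] [-1.42  0.02 -0.87]
13 [ 0.0006 -0.0092 -0.0178] [-1.42  0.02 -0.87]
14 [ 0.0007 -0.0088 -0.018 ] [-1.42  0.02 -0.87]
15 [ 0.0008 -0.0083 -0.0182] [-1.42  0.02 -0.87]
16 [ 0.001  -0.0079 -0.0184] [-1.42  0.02 -0.87]
17 [ 0.0011 -0.0074 -0.0186] [-1.42  0.02 -0.87]
```

Call:
{"op": "apply_moves", "data": {
  "moves": [
    {"x": -0.003, "y": -0.015, "z": -0.015, "ax": -1.5, "ay": 0, "az": -2},
    {"x": -0.002, "y": -0.02, "z": -0.02, "ax": -2, "ay": 0, "az": -2},
    {"x": -0.002, "y": -0.02, "z": -0.021, "ax": -2, "ay": 0, "az": -2},
    {"x": -0.002, "y": -0.019, "z": -0.022, "ax": -2, "ay": 0, "az": -2},
    {"x": -0.001, "y": -0.018, "z": -0.023, "ax": -2, "ay": 0, "az": -2},
    {"x": 0, "y": -0.018, "z": -0.024, "ax": -2, "ay": 0, "az": -2},
    {"x": 0, "y": -0.017, "z": -0.025, "ax": -2, "ay": 0, "az": -1},
    {"x": 0, "y": -0.016, "z": -0.026, "ax": -2, "ay": 0, "az": 0},
    {"x": 0, "y": -0.015, "z": -0.026, "ax": -2, "ay": 0, "az": 0},
    {"x": 0, "y": -0.014, "z": -0.026, "ax": -2, "ay": 0, "az": 0}
  ]
}}

```text
t: 11.28
tcp_pos: [0.4912, -0.0732, 0.2167]
tool_rot: [0.535, 0.458, -0.517, 0.487]
force: [-0.3, -0.1, -1.6]
finger_gap: 0.154
```

Run:
```python
from h import *
rows([.465,0,.16],rot([0,0,-1],byaw(0)),7)
```

```text
dp [-0.026  0.073 -0.057] in tool [ 54.5 -36.5 -70.4] rv [-6.1  0.6 -2.7]
0 [ 0.0078 -0.0052 -0.0101] [-0.87  0.09 -0.39]
1 [ 0.0078 -0.005  -0.0101] [-0.87  0.09 -0.39]
2 [ 0.0079 -0.0048 -0.0102] [-0.87  0.09 -0.39]
3 [ 0.0079 -0.0046 -0.0103] [-0.87  0.09 -0.39]
4 [ 0.008  -0.0044 -0.0103] [-0.87  0.09 -0.39]
5 [ 0.008  -0.0042 -0.0104] [-0.87  0.09 -0.39]
6 [ 0.0081 -0.004  -0.0104] [-0.87  0.09 -0.39]
```

Call:
{"op": "apply_moves", "data": {
  "moves": [
    {"x": 0.005, "y": -0.006, "z": -0.015, "ax": -1, "ay": 0, "az": -1},
    {"x": 0.01, "y": -0.005, "z": -0.012, "ax": -1, "ay": 0, "az": -1},
    {"x": 0.01, "y": -0.003, "z": -0.01, "ax": -1, "ay": 0, "az": -0.5},
    {"x": 0.01, "y": -0.002, "z": -0.008, "ax": -1, "ay": 0, "az": 0},
    {"x": 0.008, "y": 0, "z": -0.005, "ax": 0, "ay": 0, "az": 0},
    {"x": 0.005, "y": 0, "z": 0, "ax": 0, "ay": 0, "az": 0},
    {"x": 0, "y": 0, "z": 0, "ax": 0, "ay": 0, "az": 0},
    {"x": 0, "y": 0, "z": 0, "ax": 0, "ay": 0, "az": 0}
  ]
}}

```text
t: 11.95
tcp_pos: [0.4773, -0.0167, 0.1669]
tool_rot: [-0.504, -0.488, 0.511, -0.497]
force: [-0.3, -0.2, -0.6]
finger_gap: 0.155
```

Run:
```python
from h import *
rows([.465,0,.08],rot([0,0,-1],byaw(0)),1)
a=snap("side","pl")
cv2.imwrite("pics/plc.png",cv2.resize(a[80:330,120:420,::-1],(600,500),interpolation=cv2.INTER_CUBIC))
```

```text
dp [-0.012  0.017 -0.087] in tool [ 86.6 -13.  -17.7] rv [-1.7  0.9 -0.1]
0 [ 0.0866 -0.013  -0.0177] [-1.71  0.92 -0.08]
```

View pics/plc.png

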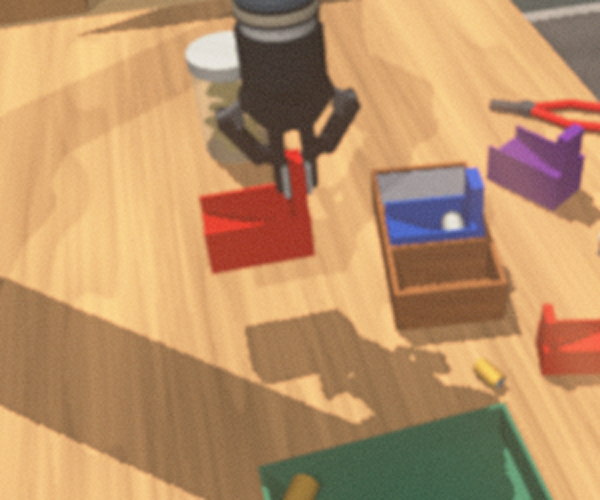

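The bin is upright and empty over the bare counter. Lowering it.

Call:
{"op": "apply_moves", "data": {
  "moves": [
    {"x": 0.005, "y": -0.003, "z": -0.006, "ax": -0.6, "ay": 0.3, "az": 0},
    {"x": 0.012, "y": -0.003, "z": -0.006, "ax": -0.6, "ay": 0.3, "az": 0},
    {"x": 0.014, "y": -0.002, "z": -0.004, "ax": -0.5, "ay": 0.3, "az": 0},
    {"x": 0.014, "y": 0, "z": 0, "ax": 0, "ay": 0, "az": 0},
    {"x": 0.01, "y": 0, "z": 0, "ax": 0, "ay": 0, "az": 0},
    {"x": 0.006, "y": 0, "z": 0, "ax": 0, "ay": 0, "az": 0},
    {"x": 0, "y": 0, "z": 0, "ax": 0, "ay": 0, "az": 0},
    {"x": 0, "y": 0, "z": 0, "ax": 0, "ay": 0, "az": 0}
  ]
}}

```text
t: 12.67
tcp_pos: [0.4734, -0.0032, 0.1053]
tool_rot: [0.503, 0.496, -0.498, 0.502]
force: [0.6, 0.6, -1.0]
finger_gap: 0.153
```

Run:
```python
from h import *
s=sensors.sense();t=R.from_quat(s["tool_rot"]).as_matrix();yaw=np.arctan2(t[1,1],t[0,1]);p=s["tcp_pos"]
rows([.465,0,.0755],rot([0,0,-1],[np.cos(yaw),np.sin(yaw),0]),1)
a=snap("side","pl2");o=np.array([140,110]);S=3
im=cv2.resize(cv2.imread("pics/pl2.png")[110:300,140:390],None,fx=3,fy=3,interpolation=cv2.INTER_CUBIC)
B=BODY-[.043,0,.0755];T=TAB-[.043,0,.0755]
Rb=np.c_[t[:,1],-t[:,2],-t[:,0]]
for Q in(box(-50,50,-30,30,0,50),TAB): lines(im,"side",(Q-[.043,0,.0755])@Rb.T+p,S,o-.5,(0,255,255))
cv2.imwrite("pics/pl2c.png",im)
```

```text
dp [-0.008  0.003 -0.03 ] in tool [29.7 -8.8 -3.3] rv [-0.   0.1 -0.7]
0 [ 0.0297 -0.0088 -0.0033] [-0.    0.09 -0.67]
```

View pics/pl2c.png

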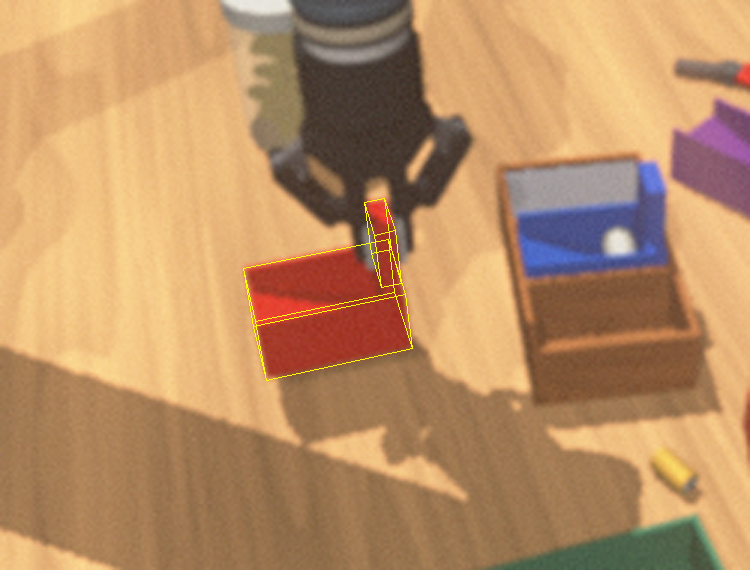

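The predicted bin pose matches the picture, so it hasn't slipped in the grip. I have 30 mm left to lower.

Call:
{"op": "apply_moves", "data": {
  "moves": [
    {"x": 0.006, "y": 0, "z": 0, "ax": 0, "ay": 0, "az": -0.4},
    {"x": 0.007, "y": 0, "z": 0, "ax": 0, "ay": 0, "az": -0.3},
    {"x": 0.006, "y": 0, "z": 0, "ax": 0, "ay": 0, "az": 0},
    {"x": 0.005, "y": 0, "z": 0, "ax": 0, "ay": 0, "az": 0},
    {"x": 0.002, "y": 0, "z": 0, "ax": 0, "ay": 0, "az": 0},
    {"x": 0, "y": 0, "z": 0, "ax": 0, "ay": 0, "az": 0},
    {"x": 0, "y": 0, "z": 0, "ax": 0, "ay": 0, "az": 0}
  ]
}}

```text
t: 13.3
tcp_pos: [0.4756, -0.0039, 0.0783]
tool_rot: [0.501, 0.498, -0.501, 0.501]
force: [0.4, 0.5, -0.9]
finger_gap: 0.153
```

Call:
{"op": "apply_moves", "data": {
  "moves": [
    {"x": 0.002, "y": 0, "z": 0, "ax": 0, "ay": 0, "az": 0},
    {"x": 0.001, "y": 0, "z": 0, "ax": 0, "ay": 0, "az": 0},
    {"x": 0, "y": 0, "z": 0, "ax": 0, "ay": 0, "az": 0},
    {"x": 0, "y": 0, "z": 0, "ax": 0, "ay": 0, "az": 0}
  ]
}}

```text
t: 13.63
tcp_pos: [0.4756, -0.0039, 0.0755]
tool_rot: [0.501, 0.498, -0.501, 0.501]
force: [0.4, -0.3, -0.8]
finger_gap: 0.154
```

Call:
{"op": "apply_moves", "data": {
  "moves": [
    {"x": 0.0015, "y": 0, "z": 0, "ax": 0, "ay": 0, "az": 0},
    {"x": 0.001, "y": 0, "z": 0, "ax": 0, "ay": 0, "az": 0},
    {"x": 0, "y": 0, "z": 0, "ax": 0, "ay": 0, "az": 0}
  ]
}}

```text
t: 13.88
tcp_pos: [0.4758, -0.0039, 0.0759]
tool_rot: [0.501, 0.497, -0.5, 0.501]
force: [-0.1, 0.0, -0.4]
finger_gap: 0.158
```

Call:
{"op": "apply_moves", "data": {
  "moves": [
    {"x": 0.002, "y": 0, "z": 0, "ax": 0, "ay": 0, "az": 0},
    {"x": 0.002, "y": 0, "z": 0, "ax": 0, "ay": 0, "az": 0},
    {"x": 0, "y": 0, "z": 0, "ax": 0, "ay": 0, "az": 0}
  ]
}}

```text
t: 14.13
tcp_pos: [0.4762, -0.0039, 0.0762]
tool_rot: [0.502, 0.496, -0.5, 0.502]
force: [0.2, -0.2, -1.2]
finger_gap: 0.153
```

Call:
{"op": "apply_moves", "data": {
  "moves": [
    {"x": 0.003, "y": 0, "z": 0, "ax": 0, "ay": 0, "az": 0},
    {"x": 0.003, "y": 0, "z": 0, "ax": 0, "ay": 0, "az": 0}
  ]
}}

```text
t: 14.3
tcp_pos: [0.4771, -0.004, 0.0753]
tool_rot: [0.502, 0.496, -0.499, 0.503]
force: [-6.8, -0.4, 50.8]
finger_gap: 0.158
```

The bin has made firm contact with the counter. I'll ease off and then release.

Call:
{"op": "apply_moves", "data": {
  "moves": [
    {"x": -0.001, "y": 0, "z": 0, "ax": 0, "ay": 0, "az": 0},
    {"x": 0, "y": 0, "z": 0, "ax": 0, "ay": 0, "az": 0}
  ]
}}

```text
t: 14.47
tcp_pos: [0.4775, -0.0041, 0.078]
tool_rot: [0.502, 0.495, -0.499, 0.504]
force: [-0.1, -0.3, -1.8]
finger_gap: 0.157
```

Call:
{"op": "apply_moves", "data": {
  "moves": [
    {"x": 0.0015, "y": 0, "z": 0, "ax": 0, "ay": 0, "az": 0},
    {"x": 0.0005, "y": 0, "z": 0, "ax": 0, "ay": 0, "az": 0}
  ]
}}

```text
t: 14.63
tcp_pos: [0.4784, -0.0043, 0.0759]
tool_rot: [0.503, 0.494, -0.498, 0.504]
force: [1.2, 0.5, 9.7]
finger_gap: 0.156
```

Call:
{"op": "apply_moves", "data": {
  "moves": [
    {"x": 0, "y": 0, "z": 0, "ax": 0, "ay": 0, "az": 0},
    {"x": 0, "y": 0, "z": 0, "ax": 0, "ay": 0, "az": 0},
    {"x": 0, "y": 0, "z": 0, "ax": 0, "ay": 0, "az": 0},
    {"x": 0, "y": 0, "z": 0, "ax": 0, "ay": 0, "az": 0},
    {"x": 0, "y": 0, "z": 0, "ax": 0, "ay": 0, "az": 0},
    {"x": 0, "y": 0, "z": 0, "ax": 0, "ay": 0, "az": 0}
  ],
  "fingers": -1
}}

```text
t: 15.13
tcp_pos: [0.4777, -0.0043, 0.073]
tool_rot: [0.502, 0.495, -0.499, 0.503]
force: [0.2, -0.8, 0.1]
finger_gap: 0.985
```

Call:
{"op": "apply_moves", "data": {
  "moves": [
    {"x": -0.01, "y": 0, "z": 0, "ax": 0, "ay": 0, "az": 0},
    {"x": -0.015, "y": 0, "z": 0, "ax": 0, "ay": 0, "az": 0},
    {"x": -0.02, "y": 0, "z": 0, "ax": 0, "ay": 0, "az": 0},
    {"x": -0.02, "y": 0, "z": 0, "ax": 0, "ay": 0, "az": 0},
    {"x": -0.02, "y": 0, "z": 0, "ax": 0, "ay": 0, "az": 0},
    {"x": -0.02, "y": 0, "z": 0, "ax": 0, "ay": 0, "az": 0},
    {"x": -0.02, "y": 0, "z": 0, "ax": 0, "ay": 0, "az": 0},
    {"x": -0.01, "y": 0, "z": 0, "ax": 0, "ay": 0, "az": 0},
    {"x": 0, "y": 0, "z": 0, "ax": 0, "ay": 0, "az": 0},
    {"x": 0, "y": 0, "z": 0, "ax": 0, "ay": 0, "az": 0}
  ]
}}

```text
t: 15.97
tcp_pos: [0.4746, -0.0031, 0.2189]
tool_rot: [0.502, 0.495, -0.499, 0.503]
force: [-0.5, 0.2, -0.1]
finger_gap: 1.001
```

Run:
```python
from h import *
a=snap("side","end");b=snap("top","end_t")
for t in("red_bin","brass_cylinder","blue_bin"):
    for n in("side","top"):
        for d in finder.mark_of(t,n)[:3]:print(t,n,np.round(d["at"],3),round(d["p"],2))
cv2.imwrite("pics/endc.png",a[:,:,::-1]);print(sensors.sense()["force"],sensors.sense()["t"])
```

```text
red_bin side [0.783 0.103 0.   ] 0.97
red_bin side [ 0.711 -0.172 -0.002] 0.82
red_bin side [ 0.432 -0.005 -0.002] 0.74
red_bin top [ 0.709 -0.169  0.002] 0.88
red_bin top [ 0.786  0.108 -0.001] 0.6
brass_cylinder side [ 0.418 -0.264  0.018] 0.71
brass_cylinder side [ 0.624 -0.174  0.007] 0.52
brass_cylinder top [ 0.414 -0.265  0.021] 0.68
brass_cylinder top [ 0.62  -0.173  0.01 ] 0.47
blue_bin side [0.628 0.012 0.011] 0.84
blue_bin top [0.626 0.014 0.009] 0.86
[-0.50435571 -0.74631546  0.37174931] 16.3667
```

View pics/endc.png

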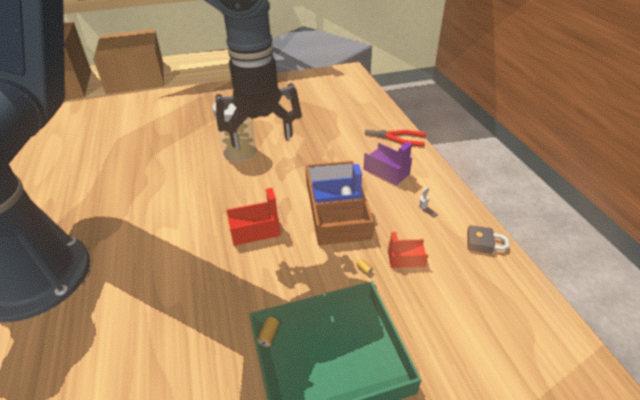

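The red bin stands upright at (254,220), the cylinder is in the tray at (268,332), the blue bin is in its bay, and the gripper is clear. Handing in.

```bash
python3 -c "
from station import order
print(order.sign_off())"
```

```text
the job is handed in; nothing more can be done
None
```

The job is done and handed in at about 16 s. I lifted the larger red bin straight up out of the frame and tipped it about 42° over the green tray. The brass cylinder rolled out, and I stood the empty bin upright on the bare counter and let go.

**Last checks:**
- **Red bin:** it stands at about (0.43, 0.00) with its underside at z ≈ 0. Only the side camera's detector reported it there. The top camera's did not list it, probably because the arm was in the way.
- **Cylinder:** it lies in the tray at about (0.416, -0.265), and both cameras agree.
- **Blue bin and look-alikes:** the blue bin's position is unchanged, and the small red bin, the purple bin and the small loose cylinder have not moved.
- **Gripper:** it is open and about 14 cm above where it let go, with only sensor noise on the force reading.

**Contact force:** setting the bin down gave a brief 51 N reading at the wrist through the held bin, below the 120 N limit. I eased off before releasing. The 40 N limit covers the arm or gripper body pressing on something, and I saw no such contact.

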